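# Find the gummed-up air valve by squeezing

## Robot

A 6-joint arm with a two-finger parallel gripper is mounted at the origin on a cart in front of the work surface, level with it; the furniture and walls round the work are solid. World frame = base frame: x ahead of the robot, y to its left, z up, the work surface at z = 0. Lengths are in mm, angles in degrees, forces in N, time in s.
With the tool pointing down it reaches from about 350 to 850 mm from the base axis. Payload 8.1 kg.
Tool frame: the origin (TCP) lies midway between the tips of the shut fingers; the grasp point (between the pads) lies 19 mm behind it; y points along the fingers, x is the direction in which the jaws open and shut, and the axes are right-handed (so a half turn about y gives the same grasp; the last joint's range is limited). The gripper opens to 85 mm and grips with 20 to 120 N. Pads are 22 mm wide; open, the fingers measure 114 mm over their backs; the gripper's body (76 mm by 85 mm) begins 54 mm behind the grasp point. The pads swing forward as they close: fully open they stand 13 mm farther back than shut.
Start: joints at [69.534, 7.471, 85.268, -0, 87.261, -4.893], TCP at [161.057, 577.984, 231.292] pointing down, gripper open.
Joint ranges: [-169.43, 169.43], [-51.17, 129.36], [1.28, 143.12], [-76.62, 256.62], [0, 156.53], [-152.29, 152.29]. Speed limits (degrees/s): [136.94, 136.94, 159.86, 180, 180, 180].

## Interface

Orientations are given as [roll, pitch, yaw] about the fixed x, y, z axes, in that order (R = Rz(yaw) Ry(pitch) Rx(roll)).
In Python, from bench import r gives the robot as it stands.
- The arm moves only by the tool move_arm, never from a script. Its arguments are lists of equal length, an entry for each row: "linear": the shift along the tool's x, y, z normalised to -1 to 1, where 1 is 300 mm, a list of three; "twist": the turn, a rotation vector about the tool's x, y, z normalised to -1 to 1, where 1 is pi/2 rad, a list of three; "hand": the opening, from -1 (shut) to 1 (fully open). A call has 1 to 12 rows; each row is the pose to reach, as a shift and turn from the pose measured when the call began, along the tool's axes at that moment; what a row does not reach only later rows make up. A row lasts 1/12 s, in which the tool goes at most 41.7 mm and 7.16 degrees, less where a joint would pass 70% of its speed; a pose out of reach is approached as far as the arm can. A call with a number of a shift or a turn outside -1 to 1 is refused whole. A call with a gripper value outside its range is refused whole. The fingers move at their own pace and stop on an object; "force" is the grip in N (left out, the last holds). Time passes only in rows, so rows that repeat a pose let the fingers close. It gives the time, the measured TCP pose, the force and the opening at its end, in the units of the state.
- r.sense(): the state, without advancing time (a new reading comes with each control period).
- r.snapshot(name): name is "scene" or "top" or "wrist"; returns a dict with "frame" (480x640x3 uint8, red, green, blue), "range_z" (480x640 float32, mm along the optical axis (not along the pixel's ray), 0 where there is no reading), "intrinsics" (3x3 intrinsics, pixels), "R" (3x3) and "t" (3): a world point X has camera coordinates R X + t; the wrist camera has in their place "hand_eye" (4x4, takes a point from camera to tool coordinates, whose origin is the TCP and whose axes are the tool frame's). Camera axes: x right, y down, z forward; pixel columns grow to the right and rows downward; lengths in mm; the calibration is good to about 2 mm. A picture is of the moment at which its call begins: read the wrist's pose just before it.
- r.hand_in(): hands the job in, once; it reports no verdict.
The state is a dict: "time": time; "joint_pos": joint angles; "qd": joint speeds; "joint_efforts": joint torques, N m; "tool_pos": TCP position; "tcp_rot": TCP orientation; "ft_force": force on the tool from outside, world axes, zero at the start; "wrist_torque": the same for the moment, N m; "finger_gap": finger opening in mm.
Only numpy, scipy, OpenCV 4.12 (cv2) and the standard library are available. Lean on these libraries where they do the work, as an engineer would, in place of code of your own. Each camera call takes 0.05 s, during which the arm holds its last target. There are 200 camera calls.

## Task

One of the two red-button air valves is gummed up with dried paint: squeezed firmly end to end, its button goes in only a little way, while the other's sinks deep. Give both the same squeeze for about half a second, first the left one as the robot sees it, then the right one, and set the gummed-up one in the steel tray for cleaning; leave the sound one lying where it is on the bench, without lifting it.

Things in the scene. Friction and masses are not known exactly. Their poses are not given: they have to be found in the camera images.
- valve_1: air valve, the two look alike: blue metal block 38 long x 30 wide x 34 mm high, a red round sprung button (20 mm across, axis 18 mm above the underside) at one end; 60 mm long overall with the button out, 0.15 kg. Origin: underside, midway along the 60 mm; x along the valve towards the button, z up. They start 15 cm or more apart from left to right
- valve_2: same as valve_1 in look, size and axes. 15 N or more, end to end, brings the button of either valve to its stop. A sound one goes in 13 mm (valve then 47 mm long, takes about 6 N), the gummed-up one 4 mm (56 mm long); it springs out on release
- valve_1_button (a joint): how far the red button of valve_1 is pushed in, m: 0 out, grows to its stop (0.013 if sound, 0.004 if gummed up)
- valve_2_button (a joint): how far the red button of valve_2 is pushed in, m: 0 out, grows to its stop (0.013 if sound, 0.004 if gummed up)
- tray: open steel tray, fixed to the bench, 180 (x) x 140 (y) x 28 mm high, walls and floor 4 mm thick; origin at the centre of its underside, z up

How it is judged (in metres and radians):
On the way, in this order (a step that is already met when the one before it is completed fails the run):
1. the left valve is squeezed end to end until its button is in (a sound one over 9 mm, a gummed-up one over 2 mm) (((y of valve_1 in the frame of valve_2 above 0 m and value of joint valve_1_button above 0.009 m) or (not (y of valve_1 in the frame of valve_2 above 0 m) and value of joint valve_2_button above 0.002 m))), for 0.2 s.
2. then the right valve is squeezed in the same way (((y of valve_1 in the frame of valve_2 above 0 m and value of joint valve_2_button above 0.002 m) or (not (y of valve_1 in the frame of valve_2 above 0 m) and value of joint valve_1_button above 0.009 m))), for 0.2 s.
At the end, for the whole second after the job is handed in: The gummed-up valve rests inside the tray (any way round), let go and still; the sound valve lies upright (within about 11 degrees) on the bench within 50 mm of where it began (x of valve_2 in the frame of tray between -0.08 and 0.08 m and y of valve_2 in the frame of tray between -0.06 and 0.06 m and z of valve_2 in the frame of tray below 0.045 m and linear speed of each of valve_2, valve_1 below 0.03 m/s and distance of valve_1 from where it was at the start of the episode below 0.05 m and angle between valve_1's own z axis and vertical below 0.2 rad); the robot touches nothing.
It fails at once if the sound valve is lifted more than 25 mm off the bench (height (world z) of valve_1 above 0.025 m).
It also fails if it takes over 51 s, if anything falls off the work surface, if the arm or the gripper's body presses on something with over 40 N, if the wrist force passes 120 N, or if a joint passes its speed limit or range.

## Working session

There is one attempt and no reset: what is moved stays moved. The work goes in short steps, Python scripts to look and compute and a tool call to move; the robot and the scene stay as the last step left them, time stands still between calls to the robot, and variables do not carry over. Pictures are saved under pics/ and viewed, on a budget of 10 in all, crops included, one or two more only if the job needs it, and the job is handed in when it is done.

Besides the shell and the picture viewer there is one more tool, called after "Call:" by a JSON object that holds its "method" and its "body", one argument or row to a line. move_arm: Moves the arm, as the interface text tells. Scaled input: -1 to 1 covers 300 mm each way for a shift and pi/2 rad each way for a turn. Its arguments: {"type":"object","properties":{"linear":{"type":"array","items":{"type":"array","items":{"type":"number","minimum":-1,"maximum":1}}},"twist":{"type":"array","items":{"type":"array","items":{"type":"number","minimum":-1,"maximum":1}}},"hand":{"type":"array","items":{"type":"number"}},"force":{"type":"number"}},"required":["linear","twist","hand"]}

```bash
mkdir -p pics; ls
cat > h.py <<'E'
import numpy as np, cv2
from bench import r
def world(s, mask=None):
    K=s["intrinsics"]; z=s["range_z"]; v,u=np.mgrid[:480,:640]
    P=np.stack([(u-K[0,2])/K[0,0]*z,(v-K[1,2])/K[1,1]*z,z],-1)
    return (P-np.array(s["t"]))@np.array(s["R"])
E
python3 - <<'E'
from h import *
print(r.sense())
s=r.snapshot("top"); cv2.imwrite("pics/top.png",s["frame"][...,::-1])
W=world(s); np.savez("top.npz",W=W,f=s["frame"])
h=cv2.cvtColor(s["frame"],cv2.COLOR_RGB2HSV).astype(int); ok=s["range_z"]>0
red=((h[...,0]<8)|(h[...,0]>172))&(h[...,1]>140)&(h[...,2]>60)
blue=(abs(h[...,0]-110)<15)&(h[...,1]>110)&(h[...,2]>50)
for n,m in(("red",red),("blue",blue)):
    c,l,st,ce=cv2.connectedComponentsWithStats((m&ok).astype(np.uint8))
    for i in range(1,c):
        if st[i,4]>25:
            p=W[l==i]; print(n,st[i],np.median(p,0).round(1),p.min(0).round(),p.max(0).round(),cv2.minAreaRect(p[p[:,2]>p[:,2].max()-6][:,:2].astype(np.float32)))
E
```

```text
pics
{'time': 0.0, 'joint_pos': array([ 6.95332070e+01,  7.51653789e+00,  8.53305012e+01,  1.14241838e-03,
        8.72637213e+01, -4.89245670e+00]), 'qd': array([-0.00435928, -0.07143148, -0.02490209,  0.03064942, -0.07082841,
        0.11968706]), 'joint_efforts': array([ 2.65430208e-04, -5.69394457e+01, -5.00561321e+01, -2.21097525e-04,
        1.42069199e-02,  2.69623496e-05]), 'tool_pos': array([160.85701324, 577.4398212 , 230.21784697]), 'tcp_rot': array([-89.98941685,   0.11025955,  74.42561821]), 'ft_force': array([0.01701029, 0.15451078, 0.16103999]), 'wrist_torque': array([-0.02521083,  0.02319972,  0.01118194]), 'finger_gap': 85.39707317619828}
red [566  43  36  13 332] [ 852.1 -384.2  208.3] [ 842. -415.  196.] [ 861. -356.  215.] ((851.9334106445312, -386.6174011230469), (15.51975154876709, 56.388580322265625), 1.0869415998458862)
red [  0 139   4  12  29] [721.4 770.4  10.8] [713. 766.   5.] [738. 774.  16.] ((724.0316162109375, 769.2125854492188), (21.89065170288086, 5.813621520996094), 3.603691816329956)
blue [367  55  15  27 189] [842.8 -26.5 143.4] [819. -40. 137.] 
[... 337 characters left out ...]
9.9   17.6] [ 742. -263.   12.] [ 822. -190.   23.] ((781.5562744140625, -227.06134033203125), (79.76106262207031, 70.25064086914062), 3.0802464485168457)
blue [ 64 222  16  23 179] [533.3 602.2  16.5] [510. 589.   7.] [557. 616.  25.] ((535.953369140625, 602.58349609375), (9.160174369812012, 44.31721496582031), 70.17897033691406)
blue [317 232  15  18 203] [522.8  64.2  34. ] [506.  50.  21.] [541.  79.  39.] ((523.4677734375, 64.902099609375), (27.833290100097656, 34.7077751159668), 84.48078918457031)
blue [446 274  15  17 208] [ 442.4 -200.    34.3] [ 426. -215.   30.] [ 459. -186.   38.] ((442.4476013183594, -200.72987365722656), (32.63603591918945, 28.43880271911621), 1.011295199394226)
```

View pics/top.png

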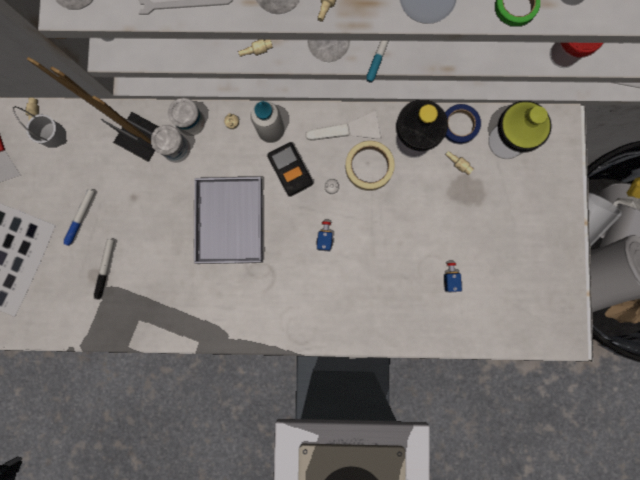

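The top view shows the tray at about (230,220), the left valve at (325,236) and the right valve at (453,277). Both red buttons point up the image, away from the robot. Next I'll get finer geometry and the scene view.

Run:
```python
from h import *
d=np.load("top.npz"); W=d["W"]; f=d["f"]
h=cv2.cvtColor(f,cv2.COLOR_RGB2HSV).astype(int)
red=((h[...,0]<8)|(h[...,0]>172))&(h[...,1]>100)&(h[...,2]>50)
for n,(u0,u1,v0,v1) in dict(L=(310,342,212,256),R=(438,470,254,298)).items():
    w=W[v0:v1,u0:u1]; hi=(w[...,2]>8)&(w[...,2]<60)
    rr=red[v0:v1,u0:u1]&hi; p=w[hi]; top=w[(w[...,2]>29)&(w[...,2]<40)&~rr]; q=w[rr]
    print(n,"all",cv2.minAreaRect(p[:,:2].astype(np.float32)),p.min(0),p.max(0)); print(" top",cv2.minAreaRect(top[:,:2].astype(np.float32)),np.median(top,0)); print(" red",len(q),np.median(q,0),q.min(0),q.max(0))
t=W[170:270,185:275]; m=(t[...,2]>18)&(t[...,2]<40); p=t[m]; print("tray",p.min(0),p.max(0),cv2.minAreaRect(p[:,:2].astype(np.float32)))
print("bench z",np.median(W[300:340,400:560,2]))
a=f[205:305,300:480]; cv2.imwrite("pics/crop.png",cv2.resize(a[...,::-1],None,fx=4,fy=4,interpolation=cv2.INTER_CUBIC))
s=r.snapshot("scene"); cv2.imwrite("pics/scene.png",s["frame"][...,::-1])
```

```text
L all ((533.876708984375, 65.93390655517578), (60.16865539550781, 31.422616958618164), 0.7096996903419495) [503.91030689  49.97939364   8.11117811] [563.89149775  81.59619701  39.07316068]
 top ((525.3368530273438, 65.4049072265625), (29.652297973632812, 41.31438446044922), 85.34074401855469) [524.62497303  64.7502694   33.99047961]
 red 19 [561.60312486  61.08267225  26.44374629] [559.31515761  52.80289053  20.06756281] [563.66284991  69.58767937  30.06442154]
R all ((453.0561828613281, -200.01747131347656), (58.16096878051758, 32.60944747924805), 1.3655061721801758) [ 423.68050337 -216.76821106    8.12093365] [ 481.93412689 -183.96679905   38.43451208]
 top ((450.3325500488281, -200.81710815429688), (53.64589309692383, 29.924457550048828), 3.482675552368164) [ 442.40321767 -200.67208107   34.1897441 ]
 red 23 [ 479.46936692 -198.05520585   26.14444474] [ 477.29915101 -207.99284045   20.88937086] [ 481.93412689 -190.48302083   31.93124081]
tray [473.45227028 173.31694672  18.01446199] [673.57434408 341.54661948  34.59548677] ((573.38623046875, 255.1243896484375), (196.0111846923828, 168.819580078125), 1.5045312643051147)
bench z 0.6954051736892835
```

View pics/scene.png

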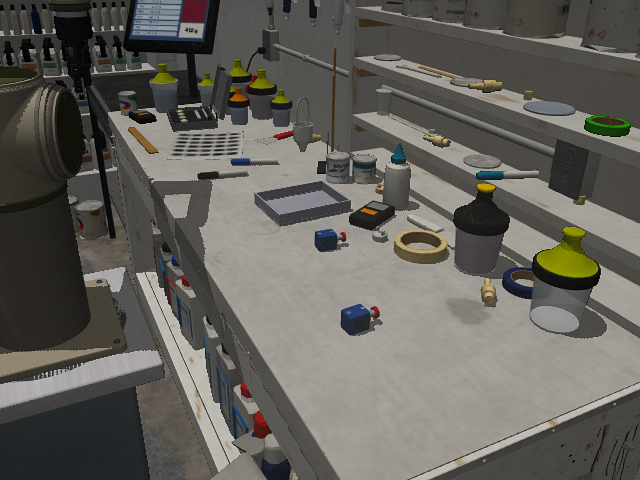

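View pics/crop.png

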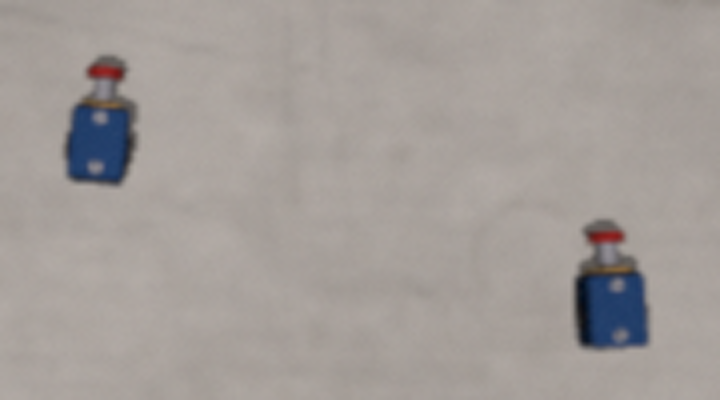

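The two valves measure 60 mm long with their tops at z≈34 and the bench at z≈0, which matches the sizes given. The scene view agrees with the layout. I'll write a helper that converts targets to move units, then approach the left valve at about (534,64), yaw -6.

```bash
cat >> h.py <<'E'
from scipy.spatial.transform import Rotation as Ro
def plan(pos,yaw):
    s=r.sense(); A=Ro.from_euler("xyz",s["tcp_rot"],degrees=True); B=Ro.from_euler("xyz",[-90,0,yaw],degrees=True)
    print("from",s["tool_pos"].round(1),s["tcp_rot"].round(1),"t",s["time"],"linear",(A.inv().apply(np.array(pos)-s["tool_pos"])/300).round(4),"twist",((A.inv()*B).as_rotvec()/(np.pi/2)).round(4))
E
python3 -c "
from h import *
plan((345,320,200),34)"
```

```text
from [160.9 577.5 230.4] [-90.    0.1  74.4] t 0.1 linear [-0.662   0.1021 -0.8217] twist [ 3.000e-04  4.492e-01 -1.000e-03]
```

Call:
{"method": "move_arm", "body": {
  "linear": [
    [-0.66, 0.1, -0.82],
    [-0.66, 0.1, -0.82],
    [-0.66, 0.1, -0.82],
    [-0.66, 0.1, -0.82],
    [-0.66, 0.1, -0.82],
    [-0.66, 0.1, -0.82],
    [-0.66, 0.1, -0.82],
    [-0.66, 0.1, -0.82],
    [-0.66, 0.1, -0.82],
    [-0.66, 0.1, -0.82]
  ],
  "twist": [
    [0, 0.45, 0],
    [0, 0.45, 0],
    [0, 0.45, 0],
    [0, 0.45, 0],
    [0, 0.45, 0],
    [0, 0.45, 0],
    [0, 0.45, 0],
    [0, 0.45, 0],
    [0, 0.45, 0],
    [0, 0.45, 0]
  ],
  "hand": [1, 1, 1, 1, 1, 1, 1, 1, 1, 1],
  "force": 30
}}

```text
time: 0.93
tool_pos: [345.2, 319.4, 200.2]
tcp_rot: [-90.1, 0.1, 33.7]
ft_force: [0.1, 0.4, 0.8]
finger_gap: 85.6
```

```bash
python3 -c "
from h import *
plan((534.5,63.5,150),-6)"
```

```text
from [345.2 319.4 200.2] [-90.1   0.1  33.7] t 0.9333 linear [ 0.0514  0.1681 -1.0596] twist [ 0.001   0.4415 -0.0011]
```

Call:
{"method": "move_arm", "body": {
  "linear": [
    [0.05, 0.17, -0.99],
    [0.05, 0.17, -0.99],
    [0.05, 0.17, -0.99],
    [0.05, 0.17, -0.99],
    [0.05, 0.17, -0.99],
    [0.05, 0.17, -0.99],
    [0.05, 0.17, -0.99],
    [0.05, 0.17, -0.99],
    [0.05, 0.17, -0.99],
    [0.05, 0.17, -0.99],
    [0.05, 0.17, -0.99]
  ],
  "twist": [
    [0, 0.44, 0],
    [0, 0.44, 0],
    [0, 0.44, 0],
    [0, 0.44, 0],
    [0, 0.44, 0],
    [0, 0.44, 0],
    [0, 0.44, 0],
    [0, 0.44, 0],
    [0, 0.44, 0],
    [0, 0.44, 0],
    [0, 0.44, 0]
  ],
  "hand": [1, 1, 1, 1, 1, 1, 1, 1, 1, 1, 1]
}}

```text
time: 1.85
tool_pos: [521.9, 82.3, 149.4]
tcp_rot: [-90.1, 0.1, -5.8]
ft_force: [0.1, 0.2, -0.2]
finger_gap: 85.3
```

```bash
cat >> h.py <<'E'
def wrist(name):
    st=r.sense(); s=r.snapshot("wrist"); cv2.imwrite(f"pics/{name}.png",s["frame"][...,::-1])
    K=s["intrinsics"]; z=s["range_z"]; v,u=np.mgrid[:480,:640]
    P=np.stack([(u-K[0,2])/K[0,0]*z,(v-K[1,2])/K[1,1]*z,z],-1); H=np.array(s["hand_eye"])
    A=Ro.from_euler("xyz",st["tcp_rot"],degrees=True).as_matrix()
    W=(P@H[:3,:3].T+H[:3,3])@A.T+st["tool_pos"]
    h=cv2.cvtColor(s["frame"],cv2.COLOR_RGB2HSV).astype(int); ok=z>0
    red=((h[...,0]<8)|(h[...,0]>172))&(h[...,1]>100)&(h[...,2]>50)&ok&(W[...,2]<45)
    blue=(abs(h[...,0]-110)<15)&(h[...,1]>100)&(h[...,2]>40)&ok&(W[...,2]>29)&(W[...,2]<42)
    for n,m in (("red",red),("blue top",blue)):
        c,l,sta,_=cv2.connectedComponentsWithStats(m.astype(np.uint8))
        for i in range(1,c):
            if sta[i,4]>150:
                p=W[l==i]; print(n,sta[i],np.median(p,0).round(1),p.min(0).round(),p.max(0).round(),cv2.minAreaRect(p[:,:2].astype(np.float32)))
E
python3 -c "
from h import *
wrist('w1'); plan((534.5,63.5,40),-6)"
```

```text
red [373 233  11  27 237] [564.   64.5  26.6] [561.  46.   1.] [567.  72.  30.] ((564.042724609375, 58.942604064941406), (25.385353088378906, 5.512777328491211), 85.49624633789062)
blue top [ 297  232   55   42 2037] [526.4  67.   34.5] [507.  50.  31.] [546.  81.  37.] ((526.4156494140625, 65.3783187866211), (29.39989471435547, 36.85220718383789), 84.42625427246094)
from [522.   82.4 149.6] [-90.1   0.1  -5.7] t 1.9 linear [ 0.0483  0.3653 -0.0581] twist [ 0.001   0.0028 -0.0008]
```

View pics/w1.png

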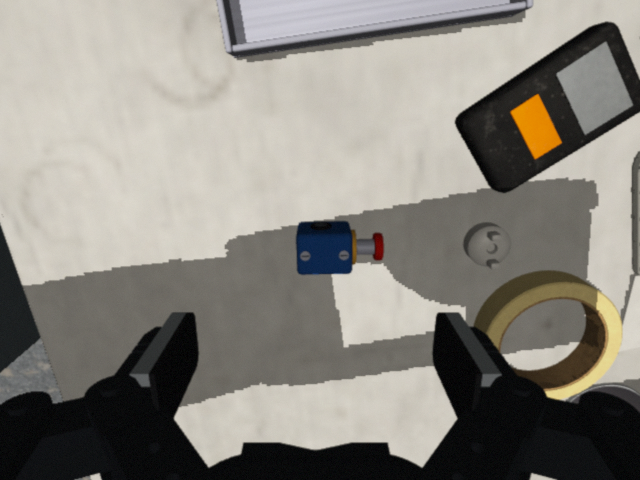

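The wrist view shows the left valve at (340,247), square to the jaws, with its button to the right at (378,246). Nothing is close enough for the fingers to hit. I'll descend in two stages, with the target at about (536,64).

Call:
{"method": "move_arm", "body": {
  "linear": [
    [0.053, 0.37, -0.056],
    [0.053, 0.37, -0.056],
    [0.053, 0.37, -0.056],
    [0.053, 0.37, -0.056],
    [0.053, 0.37, -0.056],
    [0.053, 0.495, -0.056],
    [0.053, 0.495, -0.056],
    [0.053, 0.495, -0.056],
    [0.053, 0.495, -0.056]
  ],
  "twist": [
    [0, 0, 0],
    [0, 0, 0],
    [0, 0, 0],
    [0, 0, 0],
    [0, 0, 0],
    [0, 0, 0],
    [0, 0, 0],
    [0, 0, 0],
    [0, 0, 0]
  ],
  "hand": [1, 1, 1, 1, 1, 1, 1, 1, 1]
}}

```text
time: 2.65
tool_pos: [537.7, 64.6, 4.2]
tcp_rot: [-90.1, -0.1, -5.7]
ft_force: [0.7, 0.3, 0.0]
finger_gap: 85.4
```

```bash
python3 -c "
from h import *
wrist('w2'); plan((536,64.2,0),-5.7)"
```

```text
red [379 311  23  57 971] [564.2  66.1  26.5] [561.  37.   0.] [568.  72.  30.] ((563.5191040039062, 54.281944274902344), (35.21456527709961, 5.875607013702393), 85.156005859375)
blue top [ 221  322  117   81 8097] [526.8  67.7  34.6] [507.  49.  31.] [546.  81.  36.] ((526.3949584960938, 64.64871978759766), (30.651235580444336, 37.61491775512695), 85.3689193725586)
from [538.2  64.5   4.5] [-90.1  -0.2  -5.7] t 2.7 linear [-0.0072  0.015  -0.0016] twist [ 0.0006 -0.0001  0.0021]
```

View pics/w2.png

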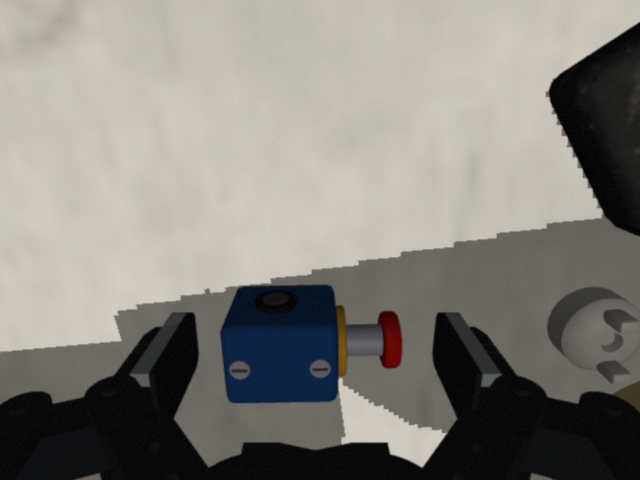

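The valve sits between the pads, with its block at (280,345) and button at (390,340), so I'll squeeze it now.

Call:
{"method": "move_arm", "body": {
  "linear": [
    [-0.005, 0.012, 0],
    [-0.005, 0.012, 0],
    [-0.005, 0.012, 0],
    [-0.005, 0.012, 0],
    [-0.005, 0.012, 0],
    [-0.005, 0.012, 0],
    [-0.005, 0.012, 0],
    [-0.005, 0.012, 0],
    [-0.005, 0.012, 0],
    [-0.005, 0.012, 0],
    [-0.005, 0.012, 0],
    [-0.005, 0.012, 0]
  ],
  "twist": [
    [0, 0, 0],
    [0, 0, 0],
    [0, 0, 0],
    [0, 0, 0],
    [0, 0, 0],
    [0, 0, 0],
    [0, 0, 0],
    [0, 0, 0],
    [0, 0, 0],
    [0, 0, 0],
    [0, 0, 0],
    [0, 0, 0]
  ],
  "hand": [1, 1, -1, -1, -1, -1, -1, -1, -1, -1, -1, -1],
  "force": 30
}}

```text
time: 3.7
tool_pos: [536.5, 64.7, 1.7]
tcp_rot: [-90.0, -0.1, -5.7]
ft_force: [-6.0, 0.8, 10.0]
finger_gap: 46.5
```

```bash
python3 -c "
from h import *
wrist('w3'); print(r.sense()['finger_gap'],r.sense()['ft_force'])"
```

```text
red [367 316  18  58 815] [557.5  66.5  26.7] [554.  53.  15.] [560.  72.  30.] ((557.2518920898438, 62.54498291015625), (19.1524715423584, 5.542092800140381), 86.09306335449219)
blue top [ 243  326  118   81 8403] [532.7  67.2  34.6] [513.  48.  31.] [552.  81.  37.] ((532.4152221679688, 64.4429931640625), (30.23896598815918, 37.404754638671875), 84.44579315185547)
46.428455856163325 [-5.46305623  0.59360012  9.83357335]
```

View pics/w3.png

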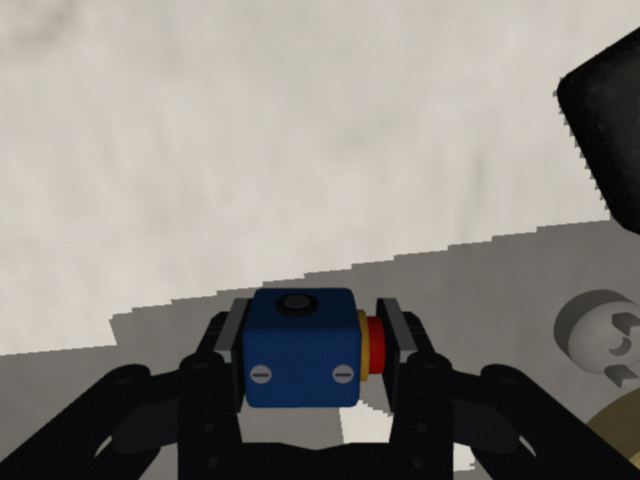

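The gap is 46.5 mm with the button fully in (375,345), so the left valve is sound. I'll hold a little longer, then open, then rise.

Call:
{"method": "move_arm", "body": {
  "linear": [
    [0, -0.004, 0],
    [0, -0.004, 0],
    [0, -0.004, 0],
    [0, -0.004, 0],
    [0, -0.004, 0],
    [0, -0.004, 0],
    [0, -0.004, 0],
    [0, -0.004, 0],
    [0, -0.004, 0],
    [0, -0.004, 0],
    [0, -0.004, 0],
    [0, -0.004, 0]
  ],
  "twist": [
    [0, 0, 0],
    [0, 0, 0],
    [0, 0, 0],
    [0, 0, 0],
    [0, 0, 0],
    [0, 0, 0],
    [0, 0, 0],
    [0, 0, 0],
    [0, 0, 0],
    [0, 0, 0],
    [0, 0, 0],
    [0, 0, 0]
  ],
  "hand": [-1, -1, -1, -1, 1, 1, 1, 1, 1, 1, 1, 1]
}}

```text
time: 4.75
tool_pos: [536.6, 64.7, 2.9]
tcp_rot: [-90.0, -0.2, -5.7]
ft_force: [-0.6, -0.1, 0.5]
finger_gap: 85.6
```

Call:
{"method": "move_arm", "body": {
  "linear": [
    [0, 0, 0],
    [0, -0.1, 0],
    [0, -0.2, 0],
    [0, -0.3, 0],
    [0, -0.5, 0],
    [0, -0.5, 0],
    [0, -0.5, 0],
    [0, -0.5, 0]
  ],
  "twist": [
    [0, 0, 0],
    [0, 0, 0],
    [0, 0, 0],
    [0, 0, 0],
    [0, 0, 0],
    [0, 0, 0],
    [0, 0, 0],
    [0, 0, 0]
  ],
  "hand": [1, 1, 1, 1, 1, 1, 1, 1]
}}

```text
time: 5.42
tool_pos: [537.5, 64.9, 154.8]
tcp_rot: [-90.0, -0.4, -5.7]
ft_force: [-0.8, 0.9, -0.3]
finger_gap: 85.7
```

```bash
python3 -c "
from h import *
wrist('w4'); plan((454,-199.8,150),4)"
```

```text
red [343 211  10  27 236] [561.1  63.5  26.6] [558.  45.   0.] [565.  71.  31.] ((560.9135131835938, 58.22050476074219), (26.20769500732422, 5.805612087249756), 84.60527801513672)
blue top [ 265  206   56   44 2163] [523.9  67.4  34.5] [504.  49.  29.] [543.  82.  37.] ((523.4791259765625, 65.66231536865234), (29.48419761657715, 37.00572204589844), 84.44302368164062)
from [536.2  64.9 152.9] [-90.   -0.2  -5.7] t 5.4667 linear [-0.185   0.0098 -0.9052] twist [ 0.0007 -0.1078  0.002 ]
```

The left valve's button sprang back out, and it is still upright at z≈34.5 and about 3 mm from its start. Now the right valve.

Call:
{"method": "move_arm", "body": {
  "linear": [
    [-0.185, 0.01, -0.905],
    [-0.185, 0.01, -0.905],
    [-0.185, 0.01, -0.905],
    [-0.185, 0.01, -0.905],
    [-0.185, 0.01, -0.905],
    [-0.185, 0.01, -0.905],
    [-0.185, 0.01, -0.905],
    [-0.185, 0.01, -0.905],
    [-0.185, 0.01, -0.905],
    [-0.185, 0.01, -0.905]
  ],
  "twist": [
    [0, -0.108, 0],
    [0, -0.108, 0],
    [0, -0.108, 0],
    [0, -0.108, 0],
    [0, -0.108, 0],
    [0, -0.108, 0],
    [0, -0.108, 0],
    [0, -0.108, 0],
    [0, -0.108, 0],
    [0, -0.108, 0]
  ],
  "hand": [1, 1, 1, 1, 1, 1, 1, 1, 1, 1]
}}

```text
time: 6.3
tool_pos: [453.1, -199.0, 148.3]
tcp_rot: [-90.0, -0.0, 4.0]
ft_force: [0.2, -0.1, 0.3]
finger_gap: 85.7
```

```bash
python3 -c "
from h import *
wrist('w5'); plan((454,-199.8,2),4)"
```

```text
red [352 216  10  28 248] [ 482.  -197.9   26.6] [ 479. -217.    1.] [ 486. -190.   30.] ((482.78790283203125, -203.54322814941406), (5.875404357910156, 26.44148826599121), 4.270286560058594)
blue top [ 273  213   56   43 2141] [ 444.5 -200.8   34.5] [ 426. -218.   31.] [ 463. -187.   37.] ((444.1597595214844, -202.33035278320312), (36.77882766723633, 29.517650604248047), 4.467556476593018)
from [ 453.6 -198.6  148.6] [-90.   -0.1   4. ] t 6.35 linear [ 0.0006  0.4887 -0.0044] twist [-0.0003  0.0004  0.0008]
```

Call:
{"method": "move_arm", "body": {
  "linear": [
    [0.004, 0.2, -0.006],
    [0.004, 0.35, -0.006],
    [0.004, 0.4, -0.006],
    [0.004, 0.44, -0.006],
    [0.004, 0.465, -0.006],
    [0.004, 0.488, -0.006],
    [0.004, 0.488, -0.006],
    [0.004, 0.488, -0.006],
    [0.004, 0.488, -0.006]
  ],
  "twist": [
    [0, 0, 0],
    [0, 0, 0],
    [0, 0, 0],
    [0, 0, 0],
    [0, 0, 0],
    [0, 0, 0],
    [0, 0, 0],
    [0, 0, 0],
    [0, 0, 0]
  ],
  "hand": [1, 1, 1, 1, 1, 1, 1, 1, 1]
}}

```text
time: 7.1
tool_pos: [456.7, -201.0, 4.3]
tcp_rot: [-90.1, -0.2, 4.0]
ft_force: [0.9, -0.5, -0.7]
finger_gap: 85.3
```

Call:
{"method": "move_arm", "body": {
  "linear": [
    [0, 0, 0],
    [0, 0, 0],
    [0, 0, 0],
    [0, 0, 0],
    [0, 0, 0],
    [0, 0, 0],
    [0, 0, 0],
    [0, 0, 0],
    [0, 0, 0],
    [0, 0, 0],
    [0, 0, 0],
    [0, 0, 0]
  ],
  "twist": [
    [0, 0, 0],
    [0, 0, 0],
    [0, 0, 0],
    [0, 0, 0],
    [0, 0, 0],
    [0, 0, 0],
    [0, 0, 0],
    [0, 0, 0],
    [0, 0, 0],
    [0, 0, 0],
    [0, 0, 0],
    [0, 0, 0]
  ],
  "hand": [-1, -1, -1, -1, -1, -1, -1, -1, -1, -1, -1, -1],
  "force": 30
}}

```text
time: 8.1
tool_pos: [457.4, -201.8, 5.9]
tcp_rot: [-90.2, -0.3, 4.0]
ft_force: [-4.0, 1.8, 10.6]
finger_gap: 54.9
```

```bash
python3 -c "
from h import *
wrist('w6'); print(r.sense()['finger_gap'],r.sense()['ft_force'])"
```

```text
red [ 373  308   24   56 1038] [ 481.9 -195.6   26. ] [ 479. -225.   -0.] [ 491. -190.   30.] ((484.2032165527344, -207.40118408203125), (7.545269012451172, 36.012245178222656), 11.557753562927246)
blue top [ 230  311  116   85 8647] [ 449.  -198.2   34.5] [ 429. -218.   29.] [ 468. -186.   37.] ((448.972900390625, -201.95140075683594), (37.615325927734375, 30.494413375854492), 4.010197162628174)
55.04189118626498 [-5.03499314  1.4084416  10.53751566]
```

View pics/w6.png

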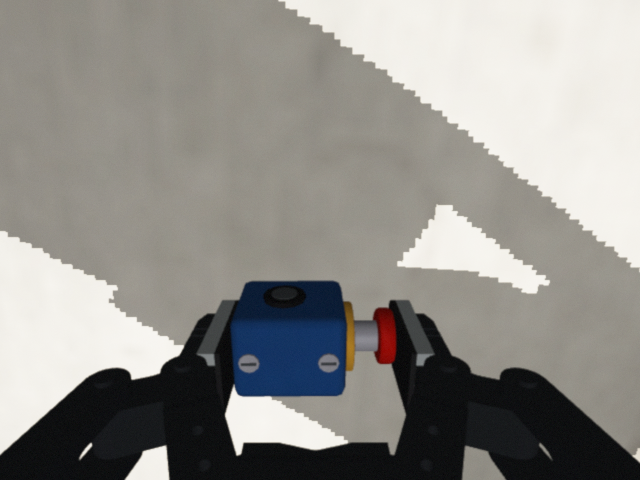

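The gap is 55 mm and the button is still mostly out (385,335), so the right valve is the gummed-up one. I'll hold it briefly, tighten the grip and lift.

Call:
{"method": "move_arm", "body": {
  "linear": [
    [0, -0.01, 0],
    [0, -0.01, 0],
    [0, -0.01, 0],
    [0, -0.01, 0],
    [0, -0.03, 0],
    [0, -0.08, 0],
    [0, -0.15, 0],
    [0, -0.25, 0],
    [0, -0.33, 0],
    [0, -0.4, 0],
    [0, -0.4, 0],
    [0, -0.4, 0]
  ],
  "twist": [
    [0, 0, 0],
    [0, 0, 0],
    [0, 0, 0],
    [0, 0, 0],
    [0, 0, 0],
    [0, 0, 0],
    [0, 0, 0],
    [0, 0, 0],
    [0, 0, 0],
    [0, 0, 0],
    [0, 0, 0],
    [0, 0, 0]
  ],
  "hand": [-1, -1, -1, -1, -1, -1, -1, -1, -1, -1, -1, -1],
  "force": 50
}}

```text
time: 9.15
tool_pos: [457.7, -202.0, 127.3]
tcp_rot: [-90.3, -0.5, 4.0]
ft_force: [-0.7, -0.1, -1.9]
finger_gap: 53.8
```

```bash
python3 -c "
from h import *
wrist('w7'); plan((515,30,130),4); plan((573,255,130),2)
W=np.load('top.npz')['W']
for u,v in((230,190),(230,220),(230,250),(210,220),(250,220)): print(W[v,u].round(1))"
```

```text
from [ 456.7 -201.4  125.6] [-90.2  -0.3   4. ] t 9.2 linear [ 0.2483 -0.0153  0.7557] twist [0.0018 0.0004 0.0035]
from [ 456.7 -201.4  125.6] [-90.2  -0.3   4. ] t 9.2 linear [ 0.494  -0.016   1.4902] twist [0.0017 0.0227 0.0035]
[632.5 269.1   5.4]
[567.5 267.    5.1]
[503.  264.5   7.1]
[566.9 309.9   5.5]
[568.  223.9   6.1]
```

View pics/w7.png

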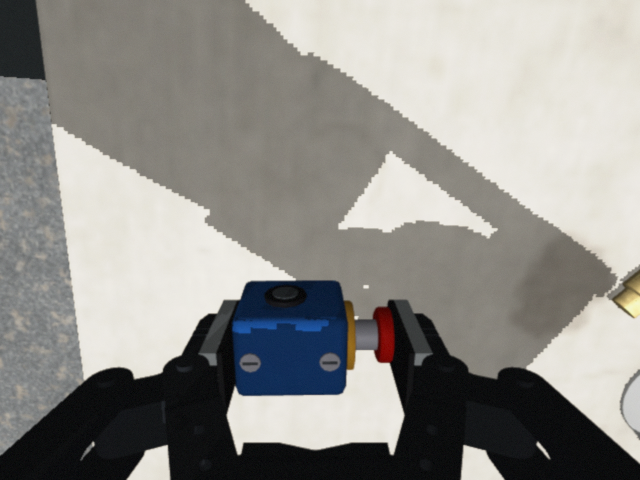

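The valve is held level in the jaws at (290,335). I'll carry it towards the tray, centred at about (567,262).

Call:
{"method": "move_arm", "body": {
  "linear": [
    [0.02, -0.01, 0.07],
    [0.06, -0.02, 0.17],
    [0.09, -0.02, 0.28],
    [0.13, -0.02, 0.4],
    [0.17, -0.02, 0.52],
    [0.21, -0.02, 0.64],
    [0.24, -0.02, 0.74],
    [0.25, -0.02, 0.76],
    [0.25, -0.02, 0.76]
  ],
  "twist": [
    [0, 0, 0],
    [0, 0, 0],
    [0, 0, 0],
    [0, 0, 0],
    [0, 0, 0],
    [0, 0, 0],
    [0, 0, 0],
    [0, 0, 0],
    [0, 0, 0]
  ],
  "hand": [-1, -1, -1, -1, -1, -1, -1, -1, -1]
}}

```text
time: 9.95
tool_pos: [514.3, 33.4, 129.3]
tcp_rot: [-90.1, -0.1, 4.2]
ft_force: [-0.4, -0.5, -0.6]
finger_gap: 53.7
```

```bash
python3 -c "
from h import *
print(r.sense()['finger_gap']); plan((567,262,130),1)"
```

```text
53.73544171732917
from [514.3  33.4 129.3] [-90.1  -0.1   4.2] t 9.95 linear [ 0.2314 -0.0035  0.7468] twist [0.0013 0.036  0.0014]
```

Call:
{"method": "move_arm", "body": {
  "linear": [
    [0.02, 0, 0.07],
    [0.06, 0, 0.17],
    [0.09, 0, 0.28],
    [0.13, 0, 0.4],
    [0.17, 0, 0.52],
    [0.2, 0, 0.64],
    [0.23, 0, 0.72],
    [0.23, 0, 0.747],
    [0.23, 0, 0.747],
    [0.23, 0, 0.747]
  ],
  "twist": [
    [0, 0.036, 0],
    [0, 0.036, 0],
    [0, 0.036, 0],
    [0, 0.036, 0],
    [0, 0.036, 0],
    [0, 0.036, 0],
    [0, 0.036, 0],
    [0, 0.036, 0],
    [0, 0.036, 0],
    [0, 0.036, 0]
  ],
  "hand": [-1, -1, -1, -1, -1, -1, -1, -1, -1, -1]
}}

```text
time: 10.78
tool_pos: [566.0, 260.3, 127.5]
tcp_rot: [-90.2, 0.0, 1.0]
ft_force: [-0.1, -0.5, -1.5]
finger_gap: 53.7
```

```bash
python3 -c "
from h import *
wrist('w8'); plan((567,262,12),1)"
```

```text
from [566.1 259.8 127.9] [-90.2  -0.    0.9] t 10.8333 linear [0.0028 0.3862 0.0085] twist [ 0.0022 -0.0006  0.0002]
```

View pics/w8.png

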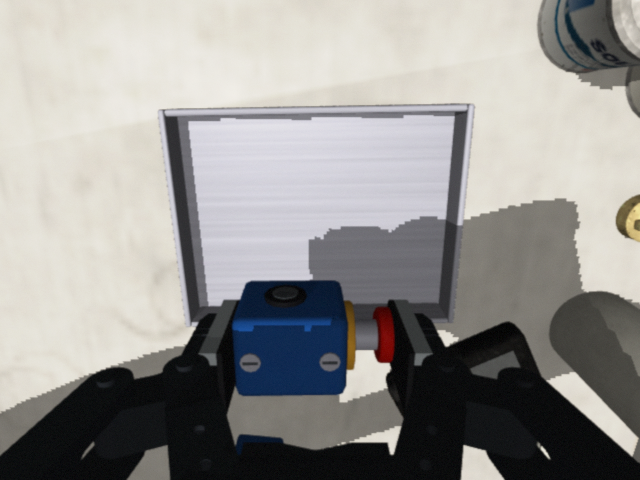

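The tray interior spans columns 185–455 and rows 110–310. The tool axis projects to about (320,215), the tray's centre, so I'll lower and release.

Call:
{"method": "move_arm", "body": {
  "linear": [
    [0.003, 0.08, 0.008],
    [0.003, 0.17, 0.008],
    [0.003, 0.25, 0.008],
    [0.003, 0.31, 0.008],
    [0.003, 0.35, 0.008],
    [0.003, 0.375, 0.008],
    [0.003, 0.388, 0.008],
    [0.003, 0.388, 0.008],
    [0.003, 0.388, 0.008]
  ],
  "twist": [
    [0, 0, 0],
    [0, 0, 0],
    [0, 0, 0],
    [0, 0, 0],
    [0, 0, 0],
    [0, 0, 0],
    [0, 0, 0],
    [0, 0, 0],
    [0, 0, 0]
  ],
  "hand": [-1, -1, -1, -1, -1, -1, -1, -1, -1]
}}

```text
time: 11.58
tool_pos: [568.0, 261.9, 12.7]
tcp_rot: [-90.2, -0.1, 0.9]
ft_force: [0.1, -0.3, -1.3]
finger_gap: 53.9
```

Call:
{"method": "move_arm", "body": {
  "linear": [
    [0, 0, 0],
    [0, 0, 0],
    [0, 0, 0],
    [0, 0, 0],
    [0, 0, 0],
    [0, 0, 0],
    [0, 0, 0],
    [0, 0, 0],
    [0, -0.08, 0],
    [0, -0.2, 0],
    [0, -0.35, 0],
    [0, -0.5, 0]
  ],
  "twist": [
    [0, 0, 0],
    [0, 0, 0],
    [0, 0, 0],
    [0, 0, 0],
    [0, 0, 0],
    [0, 0, 0],
    [0, 0, 0],
    [0, 0, 0],
    [0, 0, 0],
    [0, 0, 0],
    [0, 0, 0],
    [0, 0, 0]
  ],
  "hand": [1, 1, 1, 1, 1, 1, 1, 1, 1, 1, 1, 1]
}}

```text
time: 12.58
tool_pos: [566.8, 262.0, 156.6]
tcp_rot: [-90.2, -0.0, 0.9]
ft_force: [2.2, 0.4, 0.6]
finger_gap: 85.7
```

Call:
{"method": "move_arm", "body": {
  "linear": [
    [0, -0.2, 0],
    [0, -0.2, 0],
    [0, -0.2, 0],
    [0, -0.2, 0],
    [0, -0.2, 0],
    [0, -0.2, 0]
  ],
  "twist": [
    [0, 0, 0],
    [0, 0, 0],
    [0, 0, 0],
    [0, 0, 0],
    [0, 0, 0],
    [0, 0, 0]
  ],
  "hand": [1, 1, 1, 1, 1, 1]
}}

```text
time: 13.08
tool_pos: [565.6, 261.7, 214.2]
tcp_rot: [-90.3, 0.2, 0.9]
ft_force: [0.4, -0.2, 0.6]
finger_gap: 84.9
```

```bash
python3 -c "
from h import *
wrist('w9'); s=r.snapshot('scene'); cv2.imwrite('pics/s2.png',s['frame'][...,::-1])"
```

```text
red [346 191   9  23 167] [593.9 264.9  30.8] [591. 254.  17.] [597. 273.  34.] ((594.3626708984375, 263.49639892578125), (6.025318622589111, 18.28940200805664), 3.0726778507232666)
blue top [ 281  186   46   38 1587] [556.5 264.7  38.4] [538. 248.  30.] [575. 278.  41.] ((555.9594116210938, 262.5638122558594), (36.67152786254883, 30.062538146972656), 1.14276921749115)
blue top [249 388  40  29 877] [523.7  68.6  34.3] [505.  50.  31.] [543.  82.  37.] ((523.5809326171875, 66.16207885742188), (29.891416549682617, 36.698974609375), 83.84375762939453)
```

View pics/s2.png

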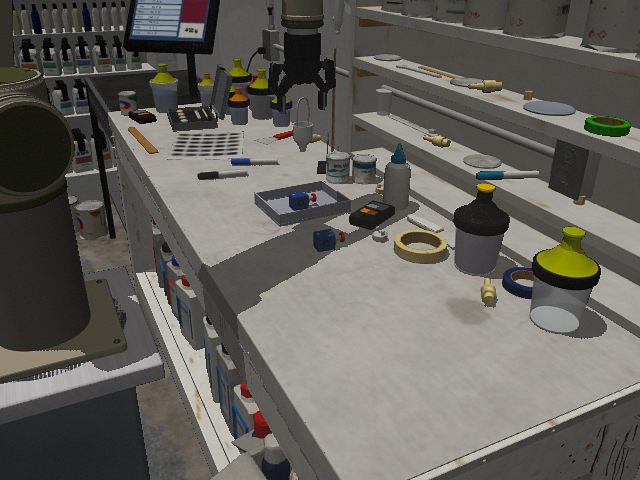

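The gummed-up valve lies upright in the tray at (302,200), with its top at z≈38 (4 mm floor plus 34 mm). The sound valve is on the bench at (325,240), and the gripper is clear of everything.

```bash
python3 -c "
from h import *
print(r.hand_in())"
```

```text
the job is handed in; nothing more can be done
None
```

I squeezed both valves end to end at 30 N, left first, then right. The right one is the gummed-up valve, and it now rests in the steel tray.

- **Left valve:** the jaws closed to about 46.5 mm, so it is sound. It stayed on the bench and was never lifted.
- **Right valve:** the jaws closed only to about 55 mm, so it is the gummed-up one. I kept hold of it, raised the grip to 50 N, and set it down in the tray at about 11.6 s on the robot's clock.

**Last checks before handing in:**
- The gummed-up valve was upright near the tray's centre. Its top was at about 38 mm, which matches the 4 mm tray floor plus the 34 mm block.
- The sound valve was upright, about 3 mm from where it began.
- The gripper was open and clear at z≈214 mm, and the robot's clock read about 13 s of the 51 s allowed.

**Small disagreements:**
- The gap readings ran 0.5–1 mm below the nominal 47 and 56 mm.
- The wrist and top cameras differed by about 2–3 mm.
- I read about 10 N upward on the tool during each squeeze, probably the fingertips brushing the bench. That is far below the limits.

The hand-in gave no verdict. I viewed 9 pictures.

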